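Snap the sloping lid onto the ingredient bin

TASK

Put the blue lid (it has a yellow grip) back on the white ingredient bin: set its lower edge down on the seat just behind the lip at the low side of the sloping mouth, centred from side to side, and lean its upper edge against the orange spring catch. Then press the lid down until the catch snaps over its upper edge, and keep pressing firmly (about 15 N): finish without letting go, the lid shut flat on its seat and the hand still pressing it onto the bin. Leave the jar, tape roll, bowl and dough scraper where they are.

Things in the scene. Friction and masses are not known exactly. Their poses are not given: they have to be found in the camera images.
- lid: Loose blue plastic lid, flat slab 180 (x) x 160 (y) x 8 (z) mm, about 0.25 kg, at the start flat on the bench, underside down. Origin: centre of its underside; z out of its upper face; +x towards its upper edge, the one nearer the yellow grip.
- lid_grip (a point): Middle of the lid's yellow grip, 30 mm over the lid's underside; axes as the lid's. The grip is an upright bar on the upper face, 14 (x) x 70 (y) mm, from 8 to 42 mm over the underside, its middle 25 mm from the lid's centre towards the upper edge.
- lid_upper (a point): Middle of the underside's upper edge, 90 mm from the lid's origin along +x; axes as the lid's.
- lid_lower (a point): Middle of the underside's lower edge, 90 mm from the lid's origin along -x; axes as the lid's.
- bin: White plastic ingredient bin, fixed to the bench, empty. Footprint 188 x 188 mm; origin: centre of its underside; z up. Its mouth slopes at 25 degrees, low (65 mm) at its -x side, high at its +x side. The mouth is 150 mm along the slope by 118 mm across, less than the lid on every side.
- rim: Sloping white rim on which the lid seats. Origin: middle of the seat's low end, at the lip; +x up the slope (25 degrees), y level across, +z square out of the seat. Seat: plane z = 0, x 0 to 200, y -95 to 95 mm. The lip crosses the low end, 14 mm high, face at x = -0.5 mm. Seated, the lid lies on this plane with its axes along the rim's and its lower edge within a few mm of the lip.
- catch (a joint): Orange spring catch, 50 mm wide, mid high end of the rim: how far (m) it is pushed back up the slope, 0 = sprung forward, at most 0.012. Spring 700 N/m, 1.4 N at rest. Pressing the lid on drives it back about 5 mm: the push at the grip rises to 6 to 10 N, drops to 1 to 3 N as the edge slides past the nose, and some 8 mm lower the catch springs back over the lid.
- catch_nose (a point): Front of the catch's nose (rim x = 175 mm, 9.5 to 12.5 mm over the seat); axes as the rim's. Above it the slick face slopes back at 45 degrees, to 27.5 mm over the seat: a lid turned down about its lower edge comes to lean there, upper edge about 16 mm over the seat. Below the nose the face is at x = 190. Grey guides 22 mm high stand either side.
- jar: Bystander: amber jar with a steel cap, 64 mm across, 100 mm high; origin: centre of its underside.
- tape: Bystander: roll of brown packing tape lying flat, 104 mm across, 48 mm high; origin: centre of its underside.
- bowl: Bystander: steel bowl, 140 mm across, 60 mm high; origin: centre of its underside.
- scraper: Bystander: dough scraper, steel blade with a dark wooden handle, about 100 x 130 x 26 mm, lying flat; origin: on the bench under it, near the handle.
Mind the look-alikes: they are no part of the job. Several things have the shape of the lid; the one meant has the colours described above.

How it is judged:
By the outcome, as a careful person would: the job done as asked, in the order asked, and still so for the second after the job is handed in, while the arm keeps its last pose, push and grip.
It also fails if it takes over 45 s, if anything falls off the work surface, if the arm or the gripper's body presses on something with over 40 N, if the wrist force passes 120 N, or if a joint passes its speed limit or range.

ROBOT

A 6-joint arm with a two-finger parallel gripper is mounted at the origin on the work surface. World frame = base frame: x ahead of the robot, y to its left, z up, the work surface at z = 0. Lengths are in m, angles in rad, forces in N, time in s.
With the tool pointing down it reaches from about 0.3 to 0.875 m from the base axis. Payload 4.2 kg.
Tool frame: the origin (TCP) lies midway between the tips of the shut fingers; the grasp point (between the pads) lies 19 mm behind it; z points along the fingers, y is the direction in which the jaws open and shut (so a half turn about z gives the same grasp; the last joint's range is limited). The gripper opens to 85 mm and grips with 20 to 120 N. Pads are 22 mm wide; open, the fingers measure 114 mm over their backs; the gripper's body (76 mm by 85 mm) begins 54 mm behind the grasp point. The pads swing forward as they close: fully open they stand 13 mm farther back than shut.
Start: joints at [1.108, 0.32, 1.565, -0, 1.257, -0.02], TCP at [0.246, 0.52, 0.231] pointing down, gripper open.
Joint ranges: [-3.11, 3.11], [-0.84, 2.01], [0.21, 2.61], [-1.34, 4.49], [0.05, 2.63], [-2.56, 2.56]. Speed limits (rad/s): [2.57, 2.57, 3.14, 3.14, 3.14, 3.14].

INTERFACE

Orientations are given as [roll, pitch, yaw] about the fixed x, y, z axes, in that order (R = Rz(yaw) Ry(pitch) Rx(roll)).
In Python, from rig import ctrl, vision gives the robot as it stands. The module is installed in compiled form; this text tells all that it offers.
- The arm moves only by the shell command python3 -m jog 'ROWS' [OPENING] [FORCE]. ROWS is JSON, one flat list of numbers, 6 for each row, row after row: the shift along the tool's x, y, z as a fraction of full scale, then the turn, a rotation vector about the tool's x, y, z as a fraction of full scale. In form: [tx, ty, tz, ax, ay, az, tx, ty, tz, ax, ay, az, ...]. A call has 1 to 8 rows; each row shifts and turns the commanded pose from where the row before left it, along the tool's axes as they then stand; what a row does not reach is not made up. Full scale, the value 1, is 500 mm for a shift and 45 degrees for a turn. A row lasts 1/12 s, in which the tool goes at most 41.7 mm and 7.16 degrees, less where a joint would pass 70% of its speed; a pose out of reach is approached as far as the arm can. A call with a number of a shift or a turn outside -1 to 1 is refused whole. A call with a gripper value outside its range is refused whole. OPENING is the opening, from 0 (shut) to 1 (fully open), set as the call begins (- or left out, the last holds). The fingers move at their own pace and stop on an object; FORCE is the grip in N (left out, the last holds). Time passes only in rows, so rows that do not move let the fingers close. It gives the time, the measured TCP pose, the force and the opening at its end, in the units of the state.
- ctrl.sense(): the state, without advancing time (a new reading comes with each control period).
- vision.capture(name): name is "side" or "top" or "wrist"; returns the picture (480x640x3 uint8, blue, green, red); there is no depth.
- vision.camera_params(name): a dict with "fx", "fy", "cx", "cy" (pixels), "extrinsics" (4x4, takes a point from camera to world coordinates); the wrist camera has in their place "mount" (4x4, takes a point from camera to tool coordinates, whose origin is the TCP and whose axes are the flange's). Camera axes: x right, y down, z forward; pixel columns grow to the right and rows downward; lengths in m; the calibration is good to about 2 mm. A picture is of the moment at which its call begins: read the wrist's pose just before it. camera_params takes no time and is no camera call.
- ctrl.hand_in(): hands the job in, once; it reports no verdict.
The state is a dict: "clock": time; "joint_pos": joint angles; "joint_vel": joint speeds; "effort": joint torques, N m; "ee_pos": TCP position; "eef_rot": TCP orientation; "ft_force": force on the tool from outside, world axes, zero at the start; "ft_torque": the same for the moment, N m; "width": finger opening in m.
Only numpy, scipy, OpenCV 4.12 (cv2) and the standard library are available. Lean on these libraries where they do the work, as an engineer would, in place of code of your own. Each camera call takes 0.05 s, during which the arm holds its last target.

## Working session

There is one attempt and no reset: what is moved stays moved. The work goes in short steps, Python scripts to look and compute and a shell command to move; the robot and the scene stay as the last step left them, time stands still between calls to the robot, and variables do not carry over. Pictures are saved under pics/ and viewed, and the job is handed in when it is done.

```bash
mkdir -p pics; ls
python3 - <<'E'
from rig import ctrl, vision
import cv2, json
s=ctrl.sense(); print({k:(v if not hasattr(v,'tolist') else v.tolist()) for k,v in s.items()})
for n in ("side","top","wrist"):
    im=vision.capture(n); cv2.imwrite(f"pics/{n}0.png",im)
    print(n,vision.camera_params(n))
E
```

```text
pics
{'clock': 0.0, 'joint_pos': [1.108004729275139, 0.3203023566189856, 1.5656627545289625, -2.413186022807476e-06, 1.257392252758906, -0.02000529533619549], 'joint_vel': [-0.0011076376215616184, 0.0009081533348732311, 0.0013137886318209087, 0.0010324480356103, 0.0006149544787107911, -0.002463233905693615], 'effort': [-0.002248860037070699, -41.55256390571594, -23.41583490371704, -0.00018820814602804603, 0.00822012807475403, 4.775853739147351e-06], 'ee_pos': [0.2461577605164888, 0.5191281517497617, 0.2304825662347539], 'eef_rot': [-3.1398282504928847, -3.300731479027874e-05, 2.6988070682947463], 'ft_force': [0.2808879106906687, -0.3508652847366471, -0.7388004912665954], 'ft_torque': [0.021043582625409535, 0.016292659084603985, 0.013312566096152147], 'width': 0.0859160303451683}
side {'fx': 458.8962368176469, 'fy': 458.8962368176469, 'cx': 321.19389083541915, 'cy': 238.56790475091992, 'extrinsics': array([[ 0.69865685, -0.51037886,  0.50139008, -0.10237134],
       [-0.7151423 , -0.47739449,  0.51055459, -0.73563274],
       [-0.02121541, -0.71526772, -0.69852845,  0.97985818],
     
[... 184 characters left out ...]
([[-0.07755897, -0.9728973 ,  0.21784274,  0.30221717],
       [-0.99698068,  0.0765081 , -0.01326769, -0.10346112],
       [-0.00375864, -0.21821403, -0.9758937 ,  1.14638899],
       [ 0.        ,  0.        ,  0.        ,  1.        ]])}
wrist {'fx': 390.5473727915699, 'fy': 390.5473727915699, 'cx': 327.11284732552116, 'cy': 239.41188987822832, 'mount': array([[-8.60008985e-04, -9.49837430e-01, -3.12742892e-01,
         8.06143485e-02],
       [ 9.99999630e-01, -8.05420227e-04, -3.03733160e-04,
         3.71039791e-04],
       [ 3.66076739e-05, -3.12743037e-01,  9.49837771e-01,
        -1.43191849e-01],
       [ 0.00000000e+00,  0.00000000e+00,  0.00000000e+00,
         1.00000000e+00]])}
```

View pics/top0.png

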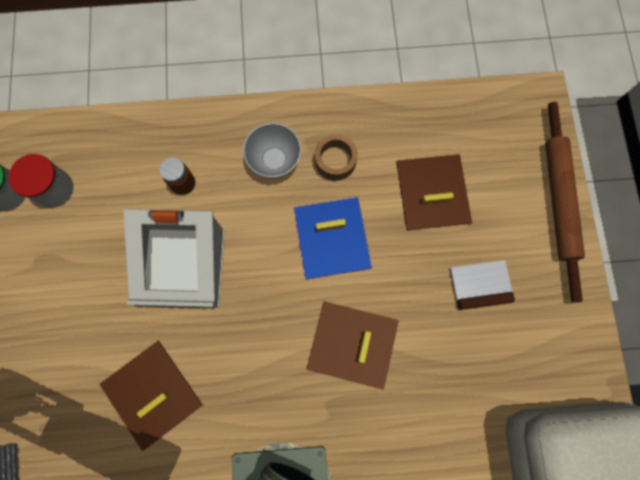

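View pics/side0.png

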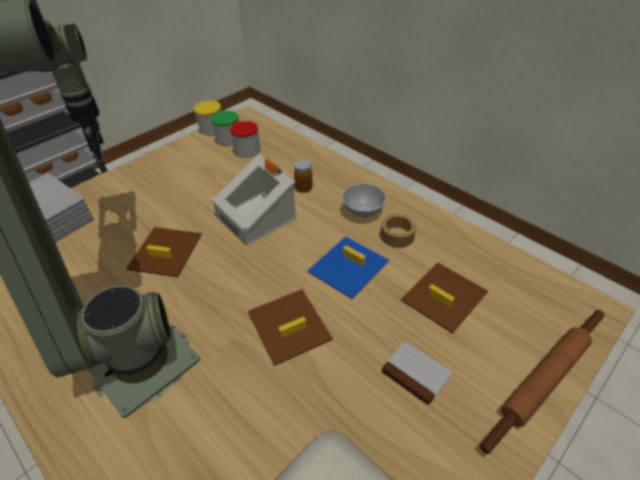

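View pics/wrist0.png

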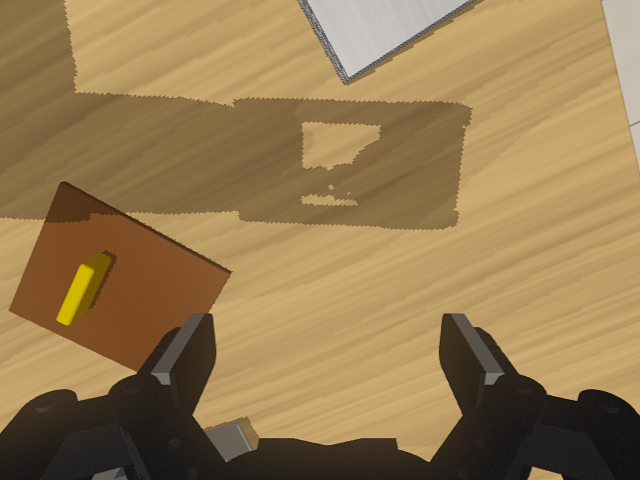

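The things with the lid's shape, in top-view pixels, are the blue slab at (333,237) and the brown slabs at (434,192), (353,345) and (152,395). All four have yellow grips. I choose the blue one and will check it in a close crop.

```bash
cat > h.py <<'E'
import numpy as np, cv2
from rig import ctrl, vision
from scipy.spatial.transform import Rotation as R
def cam(n, s=None):
    p=vision.camera_params(n); K=np.array([[p['fx'],0,p['cx']],[0,p['fy'],p['cy']],[0,0,1]])
    if 'extrinsics' in p: return K,np.array(p['extrinsics'])
    s=s or ctrl.sense(); T=np.eye(4); T[:3,:3]=R.from_euler('xyz',s['eef_rot']).as_matrix(); T[:3,3]=s['ee_pos']
    return K,T@np.array(p['mount'])
def ray(c,uv):
    K,T=c; d=T[:3,:3]@np.linalg.solve(K,[uv[0],uv[1],1.]); return T[:3,3],d/np.linalg.norm(d)
def onz(c,uv,z):
    o,d=ray(c,uv); return o+d*(z-o[2])/d[2]
def tri(l):
    A=np.zeros((3,3));b=np.zeros(3);r=[ray(*x) for x in l]
    for o,d in r:
        P=np.eye(3)-np.outer(d,d);A+=P;b+=P@o
    X=np.linalg.solve(A,b); return X,[np.linalg.norm((np.eye(3)-np.outer(d,d))@(X-o)) for o,d in r]
def proj(c,X):
    K,T=c; q=K@(T[:3,:3].T@(np.array(X)-T[:3,3])); return q[:2]/q[2]
def blob(m):
    n,l,st,ce=cv2.connectedComponentsWithStats(m); 
    return [(st[i,4],ce[i].round(1).tolist(),(l==i).astype(np.uint8)) for i in np.argsort(-st[:,4]) if i]
E
python3 - <<'E'
from h import *
for n in("top","side"):
    im=cv2.imread(f"pics/{n}0.png"); c=cam(n)
    hsv=cv2.cvtColor(im,cv2.COLOR_BGR2HSV)
    b=cv2.inRange(hsv,(105,150,60),(125,255,255)); B=blob(b)[0]
    box=cv2.minAreaRect(cv2.findContours(B[2],0,2)[0][0]); hull=cv2.convexHull(cv2.findContours(B[2],0,2)[0][0])
    q=cv2.approxPolyDP(hull,8,True)[:,0,:].astype(float)
    print(n,B[0],B[1],q.tolist())
    P=np.array([onz(c,p,.008) for p in q]); print(P.round(4).tolist(), np.linalg.norm(P-np.roll(P,-1,0),axis=1).round(4), P.mean(0).round(4))
    y=cv2.inRange(hsv,(22,150,100),(35,255,255))
    for a in blob(y)[:5]: 
        print('yel',a[0],a[1],onz(c,a[1],.04).round(4), cv2.minAreaRect(cv2.findContours(a[2],0,2)[0][0]))
    o=cv2.inRange(hsv,(3,200,120),(14,255,255))
    for a in blob(o)[:3]: print('or',a[0],a[1])
t=cv2.imread("pics/top0.png"); s=cv2.imread("pics/side0.png")
a=cv2.resize(t[195:320,110:235],(500,500),interpolation=2); b=cv2.resize(s[145:255,200:310],(500,500),interpolation=2)[:, :]
l=cv2.resize(t[190:285,285:380],(300,300),interpolation=2)
cv2.imwrite("pics/bin.png",np.hstack([a,b])[:, :1000]); cv2.imwrite("pics/binT.png",a); cv2.imwrite("pics/binS.png",b); cv2.imwrite("pics/lidc.png",l)
E
```

```text
top 4210 [332.0, 238.8] [[356.0, 198.0], [369.0, 267.0], [306.0, 277.0], [295.0, 209.0]]
[[0.6642, -0.2263, 0.008], [0.4912, -0.2407, 0.008], [0.479, -0.09, 0.008], [0.648, -0.0755, 0.008]] [0.1736 0.1512 0.1695 0.1517] [ 0.5706 -0.1581  0.008 ]
yel 218 [151.4, 405.0] [0.2204 0.265  0.04  ] ((151.40892028808594, 405.0315856933594), (6.645846843719482, 33.777976989746094), 52.4314079284668)
yel 213 [364.4, 346.7] [ 0.3078 -0.2084  0.04  ] ((364.3470764160156, 346.6882019042969), (6.833310127258301, 31.780315399169922), 12.528807640075684)
yel 181 [438.2, 196.5] [ 0.6423 -0.4181  0.04  ] ((438.4455871582031, 196.4554443359375), (6.36823844909668, 29.254093170166016), 84.2894058227539)
yel 133 [330.2, 224.6] [ 0.5936 -0.1562  0.04  ] ((330.02703857421875, 224.66213989257812), (4.93196964263916, 26.797035217285156), 80.53767395019531)
or 132 [164.1, 215.4]
side 2132 [347.1, 268.3] [[345.0, 238.0], [386.0, 259.0], [351.0, 297.0], [309.0, 271.0]]
[[0.6463, -0.0763, 0.008], [0.6627, -0.2211, 0.008], [0.4896, -0.2401, 0.008], [0.4777, -0.0919, 0.008]] [0.1457 0.1742 0.1487 0.1693] [ 0.5691 -0.1573  0.008 ]
yel 299 [207.1, 107.6] [0.8072 0.8489 0.04  ] ((207.0, 107.5), (13.0, 26.0), 90.0)
yel 296 [292.2, 326.1] [ 0.3034 -0.2117  0.04  ] ((292.7721862792969, 325.9467468261719), (11.150529861450195, 28.665019989013672), 67.61986541748047)
yel 212 [158.8, 250.3] [0.2171 0.26   0.04  ] ((158.5, 250.5), (24.16665267944336, 10.028338432312012), 9.462322235107422)
yel 171 [441.5, 293.0] [ 0.641  -0.4182  0.04  ] ((441.5350341796875, 292.92236328125), (28.25577735900879, 8.46847152709961), 38.290164947509766)
yel 95 [354.2, 253.7] [ 0.5922 -0.1598  0.04  ] ((354.58001708984375, 253.56002807617188), (23.200000762939453, 6.200000762939453), 36.869895935058594)
or 59 [270.2, 165.7]
or 4 [242.5, 122.0]
or 3 [254.0, 123.7]
```

View pics/binT.png

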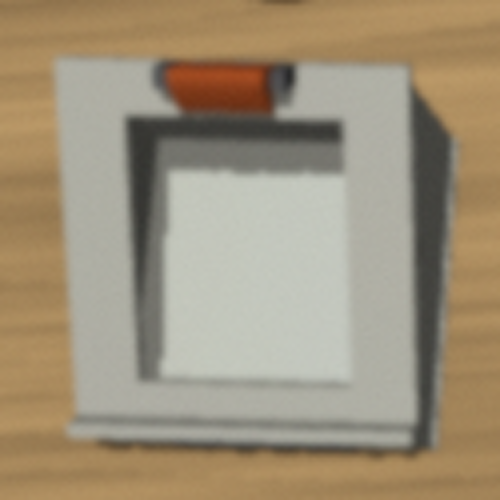

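View pics/binS.png

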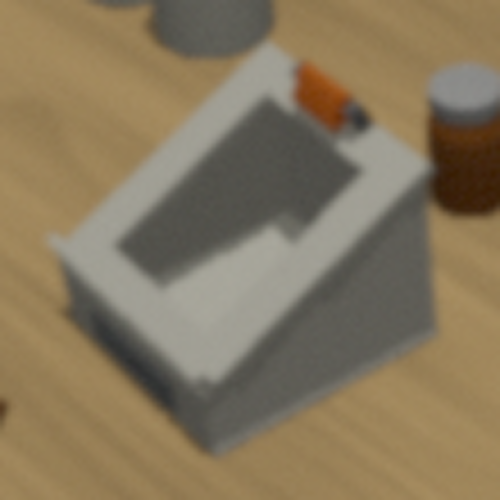

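View pics/lidc.png

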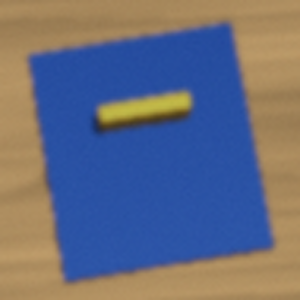

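The blue lid with the yellow grip is confirmed in the crop. Its centre is at about (332,239) top and its grip at (330,225), near the far edge. Next I triangulate the mouth corners of the bin.

Run:
```python
from h import *
ct,cs=cam("top"),cam("side")
T=lambda u,v:(110+u/4-.375,195+v/4-.375); S=lambda u,v:(200+u/4.545-.39,145+v/4.545-.39)
D={'low+y':((138,381),(115,245)),'high+y':((127,117),(268,97)),'high-y':((342,120),(360,170)),'catchL':((165,65),(300,65)),'ftopleft':((57,58),(270,42)),'ftopright':((410,67),(428,165)),'foot-y-x':((436,447),(212,452))}
P={}
for k,(a,b) in D.items():
    X,r=tri([(ct,T(*a)),(cs,S(*b))]); P[k]=X; print(k,X.round(4),np.round(r,4))
a=P['low+y'];b=P['high+y'];c=P['high-y']
print(np.linalg.norm(b-a),np.linalg.norm(c-b)); x=b-a; print('slope',np.degrees(np.arctan2(x[2],np.hypot(*x[:2]))),'yaw',np.degrees(np.arctan2(x[1],x[0])), np.degrees(np.arctan2(*(c-b)[:2])))
```

```text
low+y [0.4677 0.2673 0.0779] [0.0002 0.0002]
high+y [0.6012 0.2523 0.1382] [0. 0.]
high-y [0.5871 0.1373 0.1431] [0.0023 0.0023]
catchL [0.6141 0.2222 0.1731] [0.0038 0.0038]
ftopleft [0.6321 0.2841 0.1536] [0.0001 0.0001]
ftopright [0.611  0.0975 0.1542] [0.0014 0.0014]
foot-y-x [0.4239 0.1187 0.0116] [0.002 0.002]
0.1472191280598908 0.11601353330002488
slope 24.167135221179688 yaw -6.404894388738983 -173.02362566855606
```

```bash
cat >> h.py <<'E'
def plan(pos,Rt,N,s=None,start=None):
    if start is None:
        s=s or ctrl.sense(); p=np.array(s['ee_pos']); Q=R.from_euler('xyz',s['eef_rot'])
    else: p,Q=start
    dp=(np.array(pos)-p)/N; w=(Q.inv()*Rt).as_rotvec()/N
    print('per row mm',np.linalg.norm(dp)*1e3,'deg',np.degrees(np.linalg.norm(w)))
    for i in range(N):
        print((list((Q.inv().apply(dp)/.5).round(3))+list((w/np.radians(45)).round(3))).__str__().replace('np.float64(','').replace(')',''))
        Q=Q*R.from_rotvec(w)
def down(yawdeg,tilt=0.):
    # tool y along yaw (tilted up by tilt deg along that direction), tool z into the surface
    y=np.radians(yawdeg);t=np.radians(tilt)
    Y=np.array([np.cos(y)*np.cos(t),np.sin(y)*np.cos(t),np.sin(t)]); Z=np.array([np.cos(y)*np.sin(t),np.sin(y)*np.sin(t),-np.cos(t)])
    return R.from_matrix(np.c_[np.cross(Y,Z),Y,Z])
E
python3 -c "
from h import *
plan([.53,.11,.28],down(0),16)"
```

```text
per row mm 31.27824677916194 deg 4.039447698100851
[-0.054, -0.031, -0.006, -0.0, 0.0, 0.09]
[-0.056, -0.027, -0.006, -0.0, 0.0, 0.09]
[-0.058, -0.023, -0.006, -0.0, 0.0, 0.09]
[-0.059, -0.019, -0.006, -0.0, 0.0, 0.09]
[-0.06, -0.015, -0.006, -0.0, 0.0, 0.09]
[-0.061, -0.01, -0.006, -0.0, 0.0, 0.09]
[-0.062, -0.006, -0.006, -0.0, 0.0, 0.09]
[-0.062, -0.002, -0.006, -0.0, 0.0, 0.09]
[-0.062, 0.003, -0.006, -0.0, 0.0, 0.09]
[-0.062, 0.007, -0.006, -0.0, 0.0, 0.09]
[-0.061, 0.011, -0.006, -0.0, 0.0, 0.09]
[-0.06, 0.016, -0.006, -0.0, 0.0, 0.09]
[-0.059, 0.02, -0.006, -0.0, 0.0, 0.09]
[-0.057, 0.024, -0.006, -0.0, 0.0, 0.09]
[-0.056, 0.028, -0.006, -0.0, 0.0, 0.09]
[-0.054, 0.032, -0.006, -0.0, 0.0, 0.09]
```

```bash
python3 -m jog '[-0.054,-0.031,-0.012,0,0,0.09,-0.056,-0.027,-0.012,0,0,0.09,-0.058,-0.023,-0.012,0,0,0.09,-0.059,-0.019,-0.012,0,0,0.09,-0.06,-0.015,-0.012,0,0,0.09,-0.061,-0.01,-0.012,0,0,0.09,-0.062,-0.006,-0.012,0,0,0.09,-0.062,-0.002,-0.012,0,0,0.09]'
python3 -m jog '[-0.062,0.003,0,0,0,0.09,-0.062,0.007,0,0,0,0.09,-0.061,0.011,0,0,0,0.09,-0.06,0.016,0,0,0,0.09,-0.059,0.02,0,0,0,0.09,-0.057,0.024,0,0,0,0.09,-0.056,0.028,0,0,0,0.09,-0.054,0.032,0,0,0,0.09]'
python3 -m jog '[0,0,0,0,0,0,0,0,0,0,0,0,0,0,0,0,0,0]'
python3 - <<'E'
from h import *
s=ctrl.sense(); print(s['ee_pos'],s['eef_rot'],s['ft_force'],s['clock'])
im=vision.capture("wrist"); cv2.imwrite("pics/w1.png",im)
import json; json.dump({k:np.array(v).tolist() for k,v in s.items()},open('w1.json','w'))
E
```

```text
clock: 0.82
ee_pos: [0.3884, 0.314, 0.2794]
eef_rot: [-3.141, 0.0, 2.13]
ft_force: [0.4, 0.4, -0.6]
width: 0.0853
clock: 1.48
ee_pos: [0.5301, 0.1092, 0.2791]
eef_rot: [-3.141, -0.0, 1.564]
ft_force: [0.2, -0.7, -0.3]
width: 0.0853
clock: 1.73
ee_pos: [0.5292, 0.1109, 0.2789]
eef_rot: [-3.14, -0.0, 1.568]
ft_force: [-0.4, 0.2, 1.2]
width: 0.0854
[0.52919562 0.11089159 0.27894948] [-3.14040303e+00 -4.79537394e-04  1.56805869e+00] [-0.3600066   0.2342411   1.15185197] 1.7333
```

View pics/w1.png

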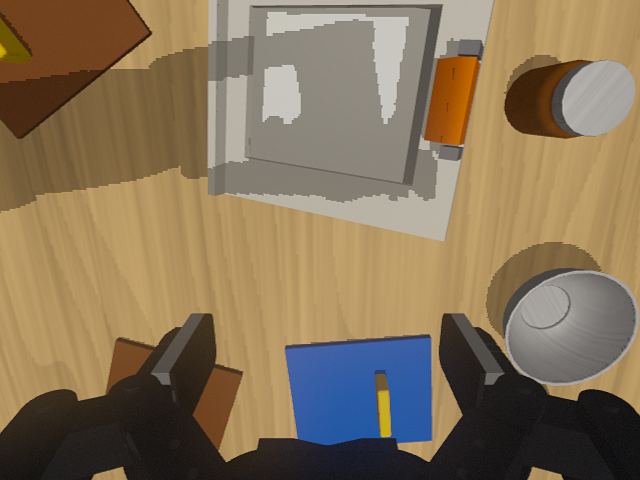

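Run:
```python
import cv2
im=cv2.imread('pics/w1.png')
cv2.imwrite('pics/w1c.png',cv2.resize(im[0:250,200:500],(800,667),interpolation=2)[:600])
```

```text
(no output)
```

View pics/w1c.png

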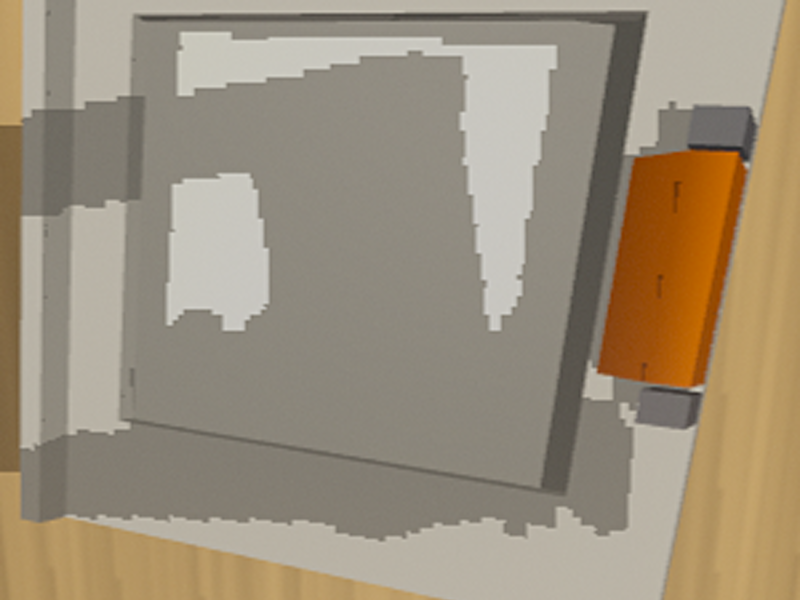

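Run:
```python
from h import *
from scipy.optimize import least_squares
import json
s=json.load(open('w1.json')); c=cam('wrist',s)
W=lambda u,v:(200+u*3/8-.31,v*3/8-.31)
px={'l-':W(121,419),'h-':W(566,494),'h+':W(647,12),'l+':W(135,16)}
obj=np.array([[0,-59,0],[150,-59,0],[150,59,0],[0,59,0]])/1000.
# pose from 4 mouth corners (rect known, slope 25 known)
ok,rv,tv=cv2.solvePnP(obj,np.array([px[k] for k in('l-','h-','h+','l+')]),c[0],None)
T=np.eye(4);T[:3,:3]=cv2.Rodrigues(rv)[0];T[:3,3]=tv[:,0];T=c[1]@T
x=T[:3,0];print('pnp origin',T[:3,3].round(4),'x',x.round(3),'slope',np.degrees(np.arcsin(x[2])),'yaw',np.degrees(np.arctan2(x[1],x[0])),'z',T[:3,2].round(3))
# ray-plane, seat plane of slope 25, yaw g, passing height
def fr(g):
    g=np.radians(g);t=np.radians(25);X=np.array([np.cos(g)*np.cos(t),np.sin(g)*np.cos(t),np.sin(t)]);Y=np.array([-np.sin(g),np.cos(g),0]);return np.c_[X,Y,np.cross(X,Y)]
def f(q):  # x,y,z of mouth middle, yaw -> corner pixel residuals
    F=fr(q[3]); r=[]
    for k,o in zip(('l-','h-','h+','l+'),obj):
        r+=list(proj(c,q[:3]+F@(o-[.075,0,0]))-px[k])
    return r
q=least_squares(f,[.527,.202,.11,-6.7],x_scale=[.01,.01,.01,1]); print('fit mid',q.x.round(4),'res px',np.round(q.fun,1))
g=q.x[3];F=fr(g);M=q.x[:3]
def onplane(p,h=0):
    o,d=ray(c,p);n=F[:,2];X=o+d*((M-o)@n+h)/(d@n);return F.T@(X-M)+[.1,0,0]
for n,p,h in(('lipfoot-',W(64,516),0),('lipfoot mid',W(70,300),0),('lipfoot+',W(76,5),0),('liptop in',W(44,300),.014),('liptop out',W(22,300),.014),('rim h-',(444,240),0),('nose+',W(630,155),.0095),('nose-',W(598,372),.0095),('guide',W(667,428),.022),('catch top+',W(745,160),.0275),('ctop-',W(703,386),.0275)): print(n,onplane(p,h).round(4))
print('height of rim origin',(M-F[:,0]*.1)[2])
for n in('top','side'): print(n,[proj(cam(n),M+F@(o-[.075,0,0])).round(1).tolist() for o in obj])
```

```text
pnp origin [0.4625 0.2121 0.0716] x [ 0.901 -0.093  0.424] slope 25.07602322052302 yaw -5.895966860506813 z [-0.421  0.045  0.906]
fit mid [ 0.5301  0.2051  0.1033 -5.904 ] res px [ 0.  -0.  -0.  -0.1  0.1  0.1 -0.1  0. ]
lipfoot- [ 0.0022 -0.0958  0.    ]
lipfoot mid [ 0.0031 -0.0234  0.    ]
lipfoot+ [0.0034 0.0621 0.    ]
liptop in [ 0.0042 -0.0238  0.014 ]
liptop out [-0.0047 -0.0246  0.014 ]
rim h- [ 0.2053 -0.0952  0.    ]
nose+ [0.1786 0.026  0.0095]
nose- [ 0.1799 -0.0253  0.0095]
guide [ 0.2012 -0.0358  0.022 ]
catch top+ [0.2072 0.0234 0.0275]
ctop- [ 0.2081 -0.0248  0.0275]
height of rim origin 0.061072956319057244
top [[196.6, 291.2], [194.4, 224.5], [139.8, 223.2], [143.6, 289.9]]
side [[245.4, 218.4], [280.4, 183.0], [258.4, 165.8], [224.7, 199.5]]
```

The rim fits well: the lip foot, nose, mouth and guides agree within about 1 mm once the origin shifts 3.5 mm. That puts the rim origin at about (0.4436, 0.214, 0.0645) with yaw −5.9°. Next is a close look at the lid.

```bash
python3 -c "
from h import *
plan([.575,-.21,.2],down(4.85),12)"|sed -n '1p;2p;7p;13p'
```

```text
per row mm 27.840882986217643 deg 0.4130644664939068
[-0.054, 0.008, 0.013, -0.0, -0.0, -0.009]
[-0.054, 0.006, 0.013, -0.0, -0.0, -0.009]
[-0.054, 0.003, 0.013, -0.0, -0.0, -0.009]
```

```bash
python3 -m jog '[-0.054,0.008,0.008,0,0,-0.009,-0.054,0.007,0.008,0,0,-0.009,-0.054,0.007,0.008,0,0,-0.009,-0.054,0.006,0.016,0,0,-0.009,-0.054,0.006,0.016,0,0,-0.009,-0.054,0.006,0.016,0,0,-0.009,-0.054,0.005,0.016,0,0,-0.009,-0.054,0.005,0.016,0,0,-0.009]'
python3 -m jog '[-0.054,0.004,0.013,0,0,-0.009,-0.054,0.004,0.013,0,0,-0.009,-0.054,0.003,0.013,0,0,-0.009,-0.054,0.003,0.013,0,0,-0.009,0,0,0,0,0,0,0,0,0,0,0,0,0,0,0,0,0,0]'
cat > look.py <<'E'
from h import *
import json,sys
n=sys.argv[1]
s=ctrl.sense(); print(s['ee_pos'],s['eef_rot'],s['ft_force'],s['clock'])
im=vision.capture("wrist"); cv2.imwrite(f"pics/{n}.png",im)
json.dump({k:np.array(v).tolist() for k,v in s.items()},open(n+'.json','w'))
E
python3 look.py w2
```

```text
clock: 2.45
ee_pos: [0.5592, -0.1045, 0.2272]
eef_rot: [3.141, -0.0, 1.627]
ft_force: [-0.3, -0.9, 0.1]
width: 0.0853
clock: 3.03
ee_pos: [0.5732, -0.2107, 0.2014]
eef_rot: [-3.142, -0.001, 1.654]
ft_force: [-1.0, 0.3, 0.4]
width: 0.0856
[ 0.57323774 -0.21067351  0.20141136] [-3.14151044e+00 -8.51237450e-04  1.65391309e+00] [-0.96253303  0.34325723  0.39808799] 3.0333
```

View pics/w2.png

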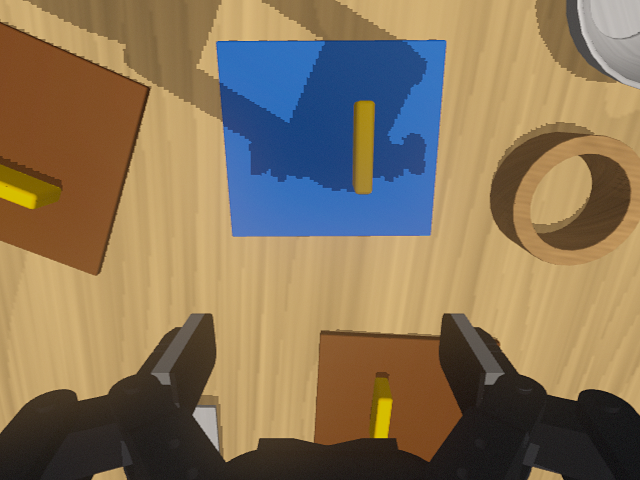

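Run:
```python
from h import *
import json
s=json.load(open('w2.json'));c=cam('wrist',s);im=cv2.imread('pics/w2.png');hsv=cv2.cvtColor(im,cv2.COLOR_BGR2HSV)
B=blob(cv2.inRange(hsv,(100,120,40),(125,255,255)))[0]; q=cv2.approxPolyDP(cv2.convexHull(cv2.findContours(B[2],0,2)[0][0]),8,True)[:,0].astype(float)
P=np.array([onz(c,p,.008) for p in q]);print(q.tolist(),P.round(4).tolist(),np.linalg.norm(P-np.roll(P,-1,0),axis=1),P.mean(0))
e=[P[i]-P[(i+1)%4] for i in range(4)];print([round(np.degrees(np.arctan2(v[1],v[0])),2) for v in e])
Y=blob(cv2.inRange(hsv,(20,150,60),(35,255,255)))
for y in Y[:3]: print(y[0],y[1])
for p in((356,101),(375,101),(372,192),(355,192)): print(p,onz(c,p,.042).round(4))
```

```text
[[445.0, 41.0], [429.0, 234.0], [233.0, 235.0], [218.0, 41.0]] [[0.6535, -0.0711, 0.008], [0.6668, -0.2278, 0.008], [0.4904, -0.2433, 0.008], [0.4776, -0.0856, 0.008]] [0.15724389 0.17710448 0.158198   0.17651828] [ 0.57209067 -0.15693948  0.008     ]
[np.float64(94.84), np.float64(5.02), np.float64(-85.37), np.float64(-175.29)]
1721 [363.2, 145.1]
1720 [26.1, 189.0]
1124 [380.5, 409.2]
(356, 101) [ 0.5869 -0.1215  0.042 ]
(375, 101) [ 0.6007 -0.1204  0.042 ]
(372, 192) [ 0.6065 -0.1874  0.042 ]
(355, 192) [ 0.5932 -0.1885  0.042 ]
```

```bash
python3 -c "
from h import *
Q=down(4.85)
plan([.597,-.155,.07],Q,6)
plan([.597,-.155,.013],Q,4,start=([.597,-.155,.07],Q))"
```

```text
per row mm 24.139122422445293 deg 0.012018494226508369
[0.018, 0.009, 0.044, 0.0, -0.0, -0.0]
[0.018, 0.009, 0.044, 0.0, -0.0, -0.0]
[0.018, 0.009, 0.044, 0.0, -0.0, -0.0]
[0.018, 0.009, 0.044, 0.0, -0.0, -0.0]
[0.018, 0.009, 0.044, 0.0, -0.0, -0.0]
[0.018, 0.009, 0.044, 0.0, -0.0, -0.0]
per row mm 14.250000000000002 deg 0.0
[0.0, 0.0, 0.029, 0.0, 0.0, 0.0]
[0.0, 0.0, 0.029, 0.0, 0.0, 0.0]
[0.0, 0.0, 0.029, 0.0, 0.0, 0.0]
[0.0, 0.0, 0.029, 0.0, 0.0, 0.0]
```

```bash
python3 -m jog '[0.018,0.009,0.044,0,0,0,0.018,0.009,0.044,0,0,0,0.018,0.009,0.044,0,0,0,0.018,0.009,0.044,0,0,0,0.018,0.009,0.044,0,0,0,0.018,0.009,0.044,0,0,0,0,0,0,0,0,0,0,0,0,0,0,0]'
python3 look.py w3
```

```text
clock: 3.75
ee_pos: [0.5953, -0.1545, 0.0691]
eef_rot: [-3.14, -0.001, 1.655]
ft_force: [-0.2, -0.3, 0.1]
width: 0.0851
[ 0.59534609 -0.15448037  0.06907644] [-3.13979489e+00 -6.68394330e-04  1.65532735e+00] [-0.21190326 -0.30622751  0.12891624] 3.75
```

View pics/w3.png

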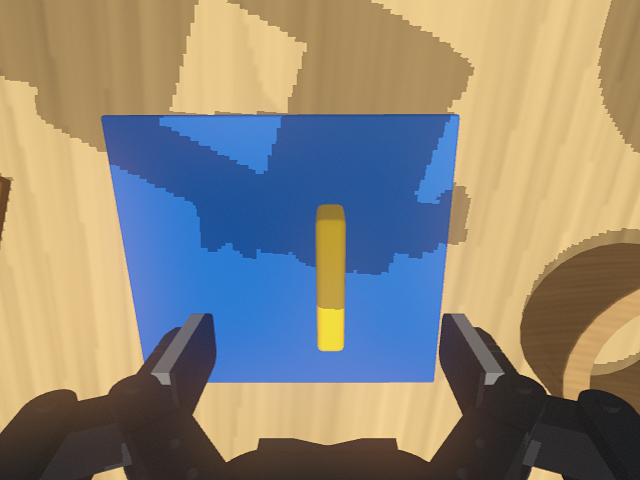

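The blue lid's bar is centred between the fingers (columns 317–345, fingers at 214 and 441), so I descend and grip.

```bash
python3 -m jog '[0.0,0.002,0.028,0,0,0,0,0,0.028,0,0,0,0,0,0.028,0,0,0,0,0,0.028,0,0,0,0,0,0,0,0,0,0,0,0,0,0,0]'
python3 -m jog '[0,0,0,0,0,0,0,0,0,0,0,0,0,0,0,0,0,0,0,0,0,0,0,0,0,0,0,0,0,0,0,0,0,0,0,0,0,0,0,0,0,0,0,0,0,0,0,0]' 0 100
python3 -m jog '[0,0,-0.01,0,0,0,0,0,-0.02,0,0,0,0,0,-0.04,0,0,0,0,0,-0.04,0,0,0,0,0,-0.04,0,0,0,0,0,-0.04,0,0,0,0,0,0,0,0,0,0,0,0,0,0,0]'
python3 look.py w4
```

```text
clock: 4.3
ee_pos: [0.5973, -0.1565, 0.0146]
eef_rot: [3.14, 0.001, 1.652]
ft_force: [0.4, -1.0, -0.5]
width: 0.0858
clock: 4.97
ee_pos: [0.5971, -0.1561, 0.0138]
eef_rot: [3.141, 0.0, 1.653]
ft_force: [-0.5, 0.3, 4.2]
width: 0.0125
clock: 5.63
ee_pos: [0.5972, -0.1561, 0.1092]
eef_rot: [3.139, 0.001, 1.653]
ft_force: [0.4, 0.3, -3.1]
width: 0.0128
[ 0.59715262 -0.15610182  0.109176  ] [3.13949210e+00 6.56647349e-04 1.65255484e+00] [ 0.36040087  0.2812422  -3.07376134] 5.6333
```

View pics/w4.png

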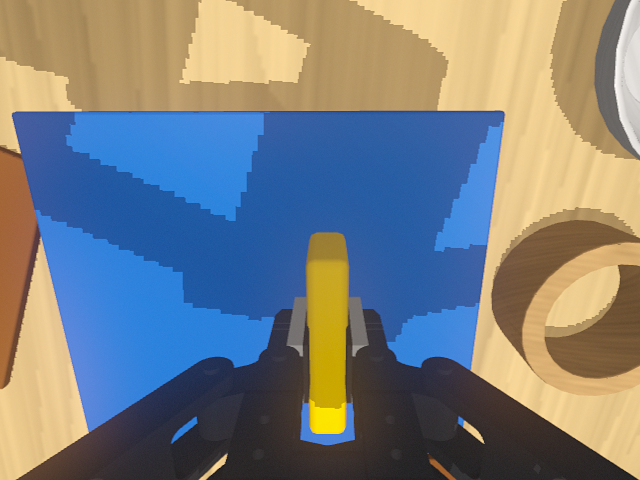

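```bash
cat > lidtool.py <<'E'
from h import *
import sys
# lid corners (upper face) at its +y edge in the tool frame: lower(+y), upper(+y)
K,_=cam('top');p=vision.camera_params('wrist');K=np.array([[p['fx'],0,p['cx']],[0,p['fy'],p['cy']],[0,0,1]]);c=(K,np.array(p['mount']))
v=[float(a) for a in sys.argv[1:]]
for h in(.004,.006,.008):
    a,b=onz(c,v[:2],h),onz(c,v[2:4],h); print(h,(a*1e3).round(1),(b*1e3).round(1),'len',round(np.linalg.norm(b-a)*1e3,1),'yaw',np.degrees(np.arctan2((b-a)[0],(b-a)[1])).round(2))
E
python3 lidtool.py 14 113 503.5 112
```

```text
0.004 [  80.1 -112.4    4. ] [80.3 63.1  4. ] len 175.5 yaw 0.06
0.006 [  80.1 -113.9    6. ] [80.3 64.   6. ] len 177.9 yaw 0.06
0.008 [  80.1 -115.4    8. ] [80.3 64.8  8. ] len 180.2 yaw 0.06
```

```bash
cat >> h.py <<'E'
G=-5.9; O=np.array([.4436,.214,.0645]); LT=np.array([.0002,-.115,.0145])
def rimF(g=G):
    g=np.radians(g);t=np.radians(25);X=np.array([np.cos(g)*np.cos(t),np.sin(g)*np.cos(t),np.sin(t)]);Y=np.array([-np.sin(g),np.cos(g),0]);return np.c_[X,Y,np.cross(X,Y)]
def target(xl,zl,th,yl=0.):
    Q=down(G,25+th); return O+rimF()@np.array([xl,yl,zl])-Q.apply(LT),Q
def where(s=None):
    s=s or ctrl.sense(); Q=R.from_euler('xyz',s['eef_rot']); F=rimF()
    lo=F.T@(np.array(s['ee_pos'])+Q.apply(LT)-O); up=F.T@(np.array(s['ee_pos'])+Q.apply(LT+[0,.18,0])-O)
    f=F.T@np.array(s['ft_force'])
    A=F.T@Q.as_matrix()
    print('t',s['clock'],'lower mm',(lo*1e3).round(1),'upper mm',(up*1e3).round(1),'F rim',f.round(1),'th',np.degrees(np.arcsin(A[2,1])).round(2),'yawerr',np.degrees(np.arctan2(A[1,1],A[0,1])).round(2),'roll',np.degrees(A[2,0]).round(2),'M tool',Q.inv().apply(s['ft_torque']).round(2),'w',round(s['width'],4))
E
python3 -c "
from h import *
p,Q=target(.004,.06,8); print(p)
A=[.575,.03,.27]
plan(A,Q,8); plan(p,Q,8,start=(A,Q))"
```

```text
[0.51004348 0.20693267 0.19536315]
per row mm 30.947331943917003 deg 4.33254493809854
[0.047, -0.002, -0.041, -0.092, -0.009, 0.029]
[0.046, 0.0, -0.041, -0.092, -0.009, 0.029]
[0.046, 0.002, -0.041, -0.092, -0.009, 0.029]
[0.046, 0.004, -0.041, -0.092, -0.009, 0.029]
[0.046, 0.006, -0.041, -0.092, -0.009, 0.029]
[0.046, 0.008, -0.041, -0.092, -0.009, 0.029]
[0.046, 0.01, -0.041, -0.092, -0.009, 0.029]
[0.046, 0.012, -0.04, -0.092, -0.009, 0.029]
per row mm 25.339932067242543 deg 0.0
[0.042, -0.028, 0.004, 0.0, 0.0, 0.0]
[0.042, -0.028, 0.004, 0.0, 0.0, 0.0]
[0.042, -0.028, 0.004, 0.0, 0.0, 0.0]
[0.042, -0.028, 0.004, 0.0, 0.0, 0.0]
[0.042, -0.028, 0.004, 0.0, 0.0, 0.0]
[0.042, -0.028, 0.004, 0.0, 0.0, 0.0]
[0.042, -0.028, 0.004, 0.0, 0.0, 0.0]
[0.042, -0.028, 0.004, 0.0, 0.0, 0.0]
```

```bash
python3 -m jog '[0.047,-0.002,-0.041,-0.092,-0.009,0.029,0.046,0,-0.041,-0.092,-0.009,0.029,0.046,0.002,-0.041,-0.092,-0.009,0.029,0.046,0.004,-0.041,-0.092,-0.009,0.029,0.046,0.006,-0.041,-0.092,-0.009,0.029,0.046,0.008,-0.041,-0.092,-0.009,0.029,0.046,0.01,-0.041,-0.092,-0.009,0.029,0.046,0.012,-0.04,-0.092,-0.009,0.029]'
python3 -m jog '[0.042,-0.028,0.004,0,0,0,0.042,-0.028,0.004,0,0,0,0.042,-0.028,0.004,0,0,0,0.042,-0.028,0.004,0,0,0,0.042,-0.028,0.004,0,0,0,0.042,-0.028,0.004,0,0,0,0.042,-0.028,0.004,0,0,0,0.042,-0.028,0.004,0,0,0]'
python3 -m jog '[0,0,0,0,0,0,0,0,0,0,0,0]'
python3 -c "
from h import *
where()
p,Q=target(.004,.06,8);plan(p,Q,1)"; python3 look.py w5;python3 - <<'E'
from h import *
cv2.imwrite('pics/s5.png',vision.capture('side'))
E
```

```text
clock: 6.35
ee_pos: [0.5729, 0.031, 0.269]
eef_rot: [2.563, 0.002, 1.463]
ft_force: [0.2, -0.4, -2.6]
width: 0.0123
clock: 7.02
ee_pos: [0.5062, 0.2065, 0.1926]
eef_rot: [2.566, 0.005, 1.464]
ft_force: [0.2, 0.3, -2.9]
width: 0.0126
clock: 7.18
ee_pos: [0.5065, 0.2065, 0.1927]
eef_rot: [2.566, 0.006, 1.467]
ft_force: [0.4, 0.3, -2.8]
width: 0.0124
t 7.1833 lower mm [-0.3 -1.1 59.1] upper mm [177.9  -0.7  84.1] F rim [-0.9  0.4 -2.7] th 7.97 yawerr 0.13 roll -0.31 M tool [0.47 0.   0.03] w 0.0124
per row mm 4.466265709130483 deg 0.3264938116526391
[0.001, 0.009, -0.001, -0.001, 0.007, 0.003]
[0.50648982 0.20654312 0.19268597] [2.56619593 0.0055775  1.46680006] [ 0.40285846  0.32639351 -2.81758771] 7.1833
```

View pics/w5.png

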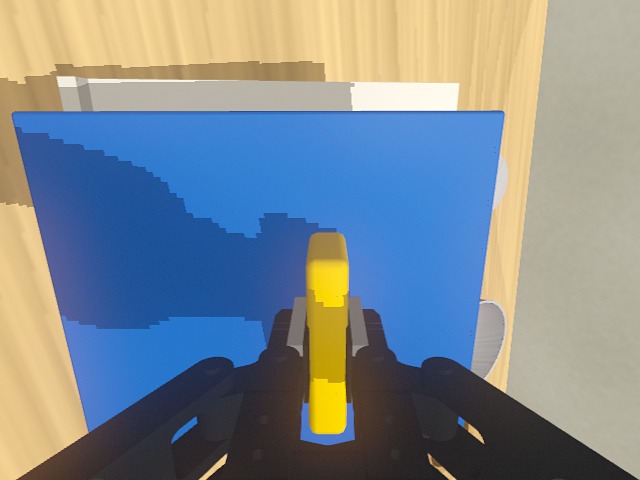

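View pics/s5.png

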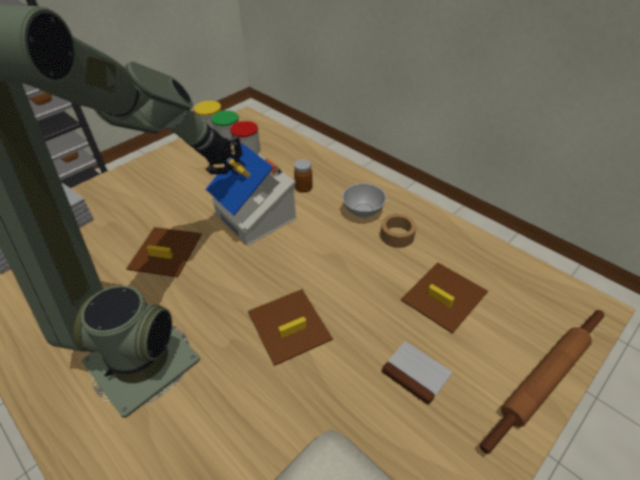

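Run:
```python
from h import *
import json
im=cv2.imread('pics/w5.png'); cv2.imwrite('pics/w5c.png',cv2.resize(im[60:120,40:190],(800,320),interpolation=2))
c=cam('wrist',json.load(open('w5.json')));F=rimF()
def rp(p,h):
    o,d=ray(c,p);n=F[:,2];X=o+d*(((O-o)@n+h)/(d@n));return (F.T@(X-O)*1e3).round(1)
for p,h in(((75,77),.014),((90,83),0),((92,110),0),((459,83),0)):print(p,rp(p,h))
```

```text
(75, 77) [ 0.2 94.6 14. ]
(90, 83) [ 0.9 92.7 -0. ]
(92, 110) [-0.4 79.5 -0. ]
(459, 83) [201.3  94.6   0. ]
```

View pics/w5c.png

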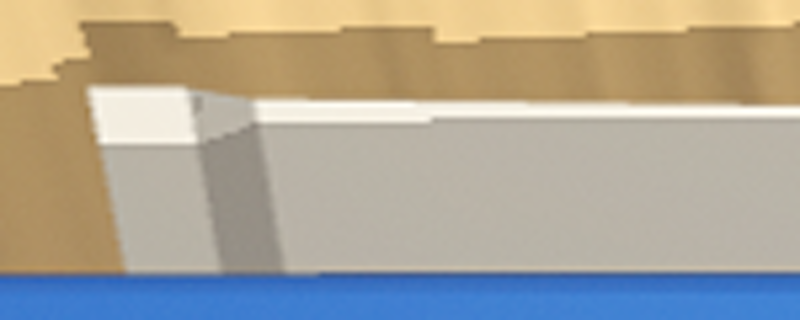

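The rim estimate holds to about 1 mm: lip foot (90,83) gives rim x of 0.9, and the rim edge gives y = 94.6. I descend to 8 mm over the seat.

```bash
python3 -c "
from h import *
p,Q=target(.004,.008,8);plan(p,Q,4)"
```

```text
per row mm 13.0161653728389 deg 0.0798553268055203
[0.001, -0.002, 0.026, 0.001, 0.002, -0.0]
[0.001, -0.002, 0.026, 0.001, 0.002, -0.0]
[0.001, -0.002, 0.026, 0.001, 0.002, -0.0]
[0.001, -0.002, 0.026, 0.001, 0.002, -0.0]
```

```bash
python3 -m jog '[0.002,0.009,0,0.001,0.007,0,0,-0.003,0.025,0,0,0,0,-0.003,0.025,0,0,0,0,-0.003,0.025,0,0,0,0,-0.004,0.025,0,0,0,0,0,0,0,0,0,0,0,0,0,0,0]'
python3 -c "
from h import *
where()
p,Q=target(.004,.0,8);plan(p,Q,4)"
```

```text
clock: 7.87
ee_pos: [0.5343, 0.2036, 0.1524]
eef_rot: [2.563, -0.002, 1.466]
ft_force: [0.0, 0.5, -2.2]
width: 0.0124
t 7.8667 lower mm [ 8.1 -0.5 10.4] upper mm [186.3  -1.   36. ] F rim [-0.9  0.5 -2. ] th 8.16 yawerr -0.16 roll 0.06 M tool [ 0.54  0.01 -0.  ] w 0.0124
per row mm 2.8707262479403384 deg 0.05755408485093064
[0.0, -0.003, 0.005, 0.001, -0.0, -0.001]
[0.0, -0.003, 0.005, 0.001, -0.0, -0.001]
[0.0, -0.003, 0.005, 0.001, -0.0, -0.001]
[0.0, -0.003, 0.005, 0.001, -0.0, -0.001]
```

```bash
python3 -m jog '[0,-0.003,0.005,0,0,0,0,-0.003,0.005,0,0,0,0,-0.003,0.005,0,0,0,0,0,0,0,0,0]'
python3 -c "
from h import *
where()"
python3 -m jog '[0,0,0.004,0,0,0,0,0,0,0,0,0]'
python3 -c "
from h import *
where()"
```

```text
clock: 8.2
ee_pos: [0.5339, 0.2046, 0.1435]
eef_rot: [2.563, -0.002, 1.468]
ft_force: [-0.2, 0.0, -2.4]
width: 0.0123
t 8.2 lower mm [3.9 0.3 2.5] upper mm [1.82e+02 1.00e-01 2.81e+01] F rim [-1.2  0.  -2.1] th 8.17 yawerr -0.08 roll 0.12 M tool [ 0.44 -0.01  0.01] w 0.0123
clock: 8.37
ee_pos: [0.5353, 0.2047, 0.142]
eef_rot: [2.562, -0.003, 1.468]
ft_force: [-0.2, 0.8, -2.8]
width: 0.0127
t 8.3667 lower mm [4.5 0.6 0.5] upper mm [182.7   0.3  26.2] F rim [-1.4  0.8 -2.4] th 8.19 yawerr -0.08 roll 0.14 M tool [ 0.52 -0.   -0.  ] w 0.0127
```

```bash
python3 -m jog '[0,-0.002,0.002,0,0,0,0,-0.002,0.002,0,0,0,0,0,0,0,0,0]'
python3 -c "
from h import *
where()"
python3 -m jog '[0,0,0.003,0,0,0,0,0,0,0,0,0]'
python3 -c "
from h import *
where()"
```

```text
clock: 8.62
ee_pos: [0.5353, 0.2049, 0.1401]
eef_rot: [2.561, -0.003, 1.468]
ft_force: [-0.2, -0.1, 2.8]
width: 0.0125
t 8.6167 lower mm [ 3.7  0.8 -1.3] upper mm [181.8   0.6  24.6] F rim [ 1.  -0.1  2.6] th 8.28 yawerr -0.09 roll 0.16 M tool [ 0.57 -0.19 -0.14] w 0.0125
clock: 8.78
ee_pos: [0.5361, 0.2049, 0.1393]
eef_rot: [2.56, -0.004, 1.467]
ft_force: [-3.2, 0.2, 9.4]
width: 0.0126
t 8.7833 lower mm [ 4.2  0.9 -2.4] upper mm [182.3   0.5  23.6] F rim [ 1.1 -0.2  9.8] th 8.31 yawerr -0.14 roll 0.18 M tool [ 1.22 -0.27 -0.19] w 0.0126
```

```bash
python3 -m jog '[0,-0.003,-0.002,0,0,0,0,-0.003,0,0,0,0,0,0,0,0,0,0]'
python3 -c "
from h import *
where()
p,Q=target(.0012,-.0015,5.5);plan(p,Q,3)"
```

```text
clock: 9.03
ee_pos: [0.534, 0.2056, 0.1395]
eef_rot: [2.558, -0.004, 1.469]
ft_force: [1.3, -0.8, 7.1]
width: 0.0125
t 9.0333 lower mm [ 2.3  1.4 -1.6] upper mm [180.4   1.1  24.8] F rim [ 4.3 -0.7  5.9] th 8.43 yawerr -0.1 roll 0.24 M tool [ 0.33 -0.32 -0.15] w 0.0125
per row mm 1.9102268360304662 deg 0.981241461539283
[-0.001, -0.0, 0.004, 0.022, -0.002, -0.001]
[-0.001, -0.0, 0.004, 0.022, -0.002, -0.001]
[-0.001, -0.0, 0.004, 0.022, -0.002, -0.001]
```

```bash
python3 -m jog '[-0.001,0,0.004,0.022,-0.003,-0.001,-0.001,0,0.004,0.022,-0.003,-0.001,-0.001,0,0.004,0.022,-0.003,-0.001,0,0,0,0,0,0]'
python3 -c "
from h import *
where()
p,Q=target(.0012,-.001,4.5);plan(p,Q,1)"; python3 look.py w6
```

```text
clock: 9.37
ee_pos: [0.5373, 0.2048, 0.1344]
eef_rot: [2.611, -0.0, 1.466]
ft_force: [-2.8, 2.5, 8.7]
width: 0.0124
t 9.3667 lower mm [ 1.8  0.9 -1.8] upper mm [181.    0.6  15.2] F rim [0.9 2.2 9.2] th 5.43 yawerr -0.1 roll -0.02 M tool [0.83 0.41 0.06] w 0.0124
per row mm 1.2770078290856328 deg 0.933171253880419
[-0.001, -0.001, 0.002, 0.021, 0.001, -0.002]
[0.53731952 0.20482178 0.13437359] [ 2.61053228e+00 -3.67411261e-04  1.46607292e+00] [-2.78095783  2.51924594  8.6860734 ] 9.3667
```

View pics/w6.png

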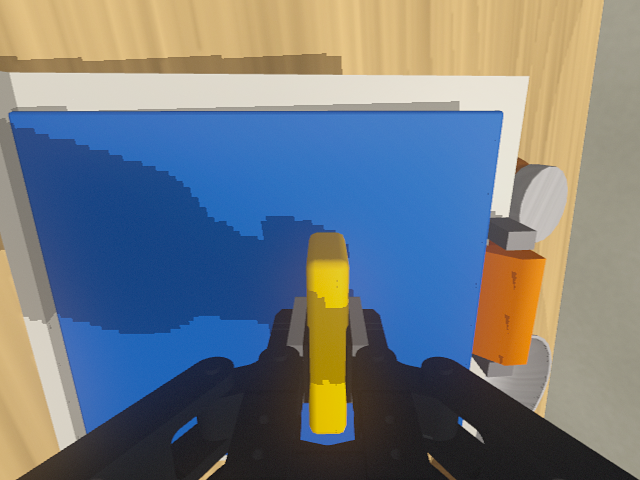

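The lid's low edge sits at the lip (left). Its upper edge leans on the orange catch at (485,300), between the guides. Now I press it down, turning about the lower edge.

```bash
python3 -m jog '[0,0,0.003,0.022,0.001,0,0,0,0,0,0,0]'
python3 -c "
from h import *
where()"
python3 -m jog '[0,0,0.003,0.022,0,0,0,0,0,0,0,0]'
python3 -c "
from h import *
where()
p,Q=target(.0012,-.001,2.5);plan(p,Q,1)"
```

```text
clock: 9.58
ee_pos: [0.5377, 0.2046, 0.1331]
eef_rot: [2.628, -0.001, 1.466]
ft_force: [-4.4, 2.6, 8.7]
width: 0.0126
t 9.5833 lower mm [ 1.1  0.7 -1.1] upper mm [180.6   0.4  12.8] F rim [-0.6  2.1  9.8] th 4.43 yawerr -0.09 roll 0.01 M tool [0.62 0.4  0.07] w 0.0126
clock: 9.75
ee_pos: [0.5386, 0.2044, 0.1313]
eef_rot: [2.645, -0.0, 1.467]
ft_force: [0.5, 2.9, 6.2]
width: 0.0124
t 9.75 lower mm [ 0.8  0.6 -1.2] upper mm [180.5   0.3   9.6] F rim [2.8 2.9 5.6] th 3.44 yawerr -0.07 roll -0.01 M tool [0.35 0.52 0.18] w 0.0124
per row mm 1.874017253547465 deg 0.9384746726496406
[-0.001, 0.001, 0.003, 0.021, 0.0, -0.002]
```

```bash
python3 -m jog '[0,0,0.004,0.022,0,0,0,0,0,0,0,0]'
python3 -c "
from h import *
where()"
python3 -m jog '[0,0,0.004,0.022,0,0,0,0,0,0,0,0]'
python3 -c "
from h import *
where()
p,Q=target(.0012,-.001,0);plan(p,Q,1)"
```

```text
clock: 9.92
ee_pos: [0.5397, 0.2043, 0.1294]
eef_rot: [2.662, -0.0, 1.466]
ft_force: [0.3, 3.4, 5.5]
width: 0.0122
t 9.9167 lower mm [ 0.7  0.6 -1.4] upper mm [180.6   0.3   6.3] F rim [2.3 3.4 5. ] th 2.46 yawerr -0.08 roll -0.02 M tool [0.41 0.55 0.16] w 0.0122
clock: 10.08
ee_pos: [0.5407, 0.2042, 0.1277]
eef_rot: [2.679, -0.0, 1.466]
ft_force: [-0.1, 3.1, 5.7]
width: 0.0123
t 10.0833 lower mm [ 0.6  0.6 -1.5] upper mm [180.6   0.3   3.2] F rim [2.  3.1 5.4] th 1.49 yawerr -0.08 roll -0.03 M tool [0.42 0.57 0.13] w 0.0123
per row mm 2.7381756624149274 deg 1.4880106857001534
[-0.001, 0.002, 0.005, 0.033, 0.001, -0.002]
```

```bash
python3 -m jog '[0.001,0,0.004,0.022,0.006,0,0,0,0,0,0,0]'
python3 -c "
from h import *
where()"
python3 -m jog '[0,0,0.003,0.015,0.002,0,0,0,0,0,0,0]'
python3 -c "
from h import *
where()
p,Q=target(.0012,-.001,0);plan(p,Q,1)"
```

```text
clock: 10.25
ee_pos: [0.5417, 0.2041, 0.126]
eef_rot: [2.697, -0.003, 1.468]
ft_force: [1.1, 2.8, 7.1]
width: 0.0125
t 10.25 lower mm [ 0.5  0.6 -1.4] upper mm [1.805e+02 4.000e-01 1.000e-01] F rim [3.8 2.9 6.1] th 0.49 yawerr -0.07 roll 0.19 M tool [0.39 0.2  0.05] w 0.0125
clock: 10.42
ee_pos: [0.5416, 0.2042, 0.1259]
eef_rot: [2.708, -0.005, 1.469]
ft_force: [-9.9, 3.5, 16.8]
width: 0.012
t 10.4167 lower mm [ 0.2  0.7 -0.2] upper mm [180.2   0.5  -0.6] F rim [-2.2  2.5 19.6] th -0.13 yawerr -0.08 roll 0.29 M tool [ 0.2  -0.1   0.12] w 0.012
per row mm 1.2334057923229382 deg 0.3287152771833254
[-0.001, 0.002, 0.001, -0.003, -0.006, -0.002]
```

```bash
python3 look.py w7
python3 - <<'E'
from h import *
t=vision.capture('top');s=vision.capture('side')
cv2.imwrite('pics/ts7.png',np.hstack([cv2.resize(t[190:320,105:235],(400,400),interpolation=2),cv2.resize(s[140:250,200:310],(400,400),interpolation=2)]))
im=cv2.imread('pics/w7.png');cv2.imwrite('pics/w7c.png',cv2.resize(im[170:390,420:600],(600,733),interpolation=2)[:600])
where()
E
```

```text
[0.54158502 0.20416719 0.12587302] [ 2.70757146 -0.00517922  1.46868164] [-9.93342632  3.49992725 16.82876898] 10.4167
t 10.5667 lower mm [ 0.2  0.7 -0.3] upper mm [180.2   0.5  -0.6] F rim [-0.5  2.1 18.3] th -0.09 yawerr -0.05 roll 0.29 M tool [ 0.15 -0.1   0.14] w 0.0124
```

View pics/w7.png

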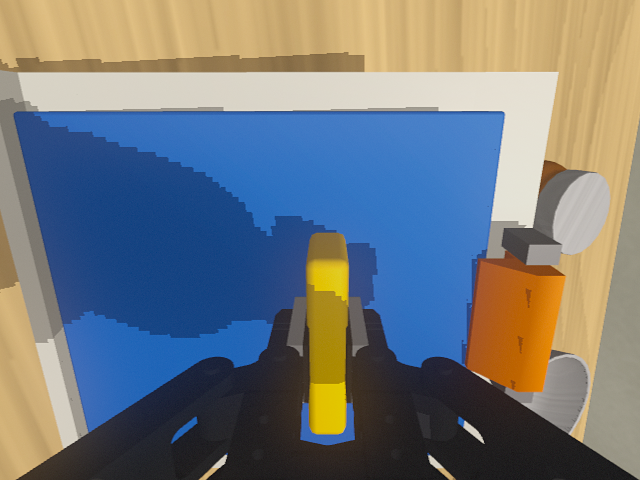

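View pics/w7c.png

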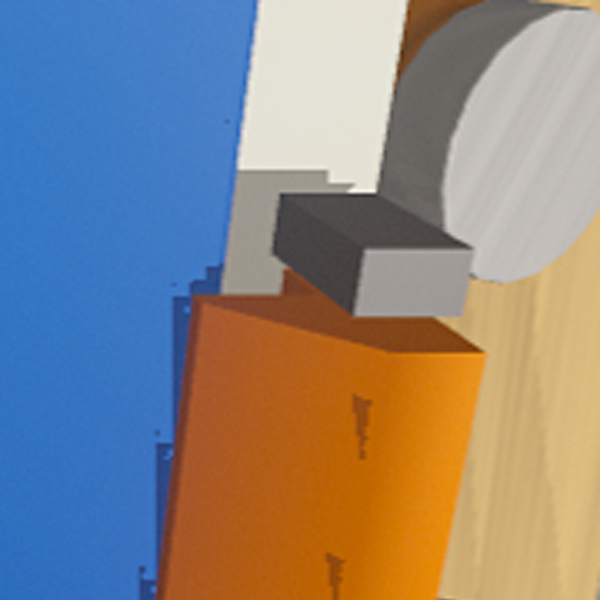

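View pics/ts7.png

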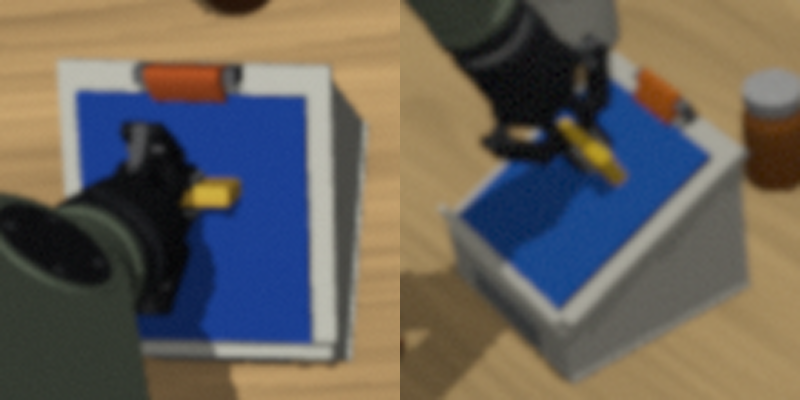

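The orange nose (edge from (480,260) to (468,365)) overlaps the blue upper edge, so the catch has snapped over. The lower edge lies along the lip and the side margins are even. Now I trim the push.

```bash
python3 -m jog '[0,0,-0.0006,0,0,0,0,0,0,0,0,0,0,0,0,0,0,0,0,0,0,0,0,0]'
python3 -c "
from h import *
where()"
python3 -m jog '[0,0,0,0,0,0,0,0,0,0,0,0,0,0,0,0,0,0,0,0,0,0,0,0]'
python3 -c "
from h import *
where()"
```

```text
clock: 10.9
ee_pos: [0.5416, 0.2042, 0.1259]
eef_rot: [2.707, -0.005, 1.469]
ft_force: [-6.2, 2.2, 14.4]
width: 0.0124
t 10.9 lower mm [ 0.1  0.7 -0.3] upper mm [180.1   0.5  -0.6] F rim [ 0.3  1.6 15.8] th -0.1 yawerr -0.05 roll 0.29 M tool [-0.01 -0.13  0.05] w 0.0124
clock: 11.23
ee_pos: [0.5416, 0.2042, 0.1259]
eef_rot: [2.707, -0.005, 1.469]
ft_force: [-5.4, 2.3, 14.9]
width: 0.0122
t 11.2333 lower mm [ 0.1  0.7 -0.3] upper mm [180.1   0.5  -0.6] F rim [ 1.2  1.7 15.8] th -0.1 yawerr -0.04 roll 0.29 M tool [-0.01 -0.09  0.13] w 0.0122
```

```bash
python3 -m jog '[0,0,0,-0.005,0,0,0,0,0,0,0,0,0,0,0,0,0,0,0,0,0,0,0,0]'
python3 -c "
from h import *
where()"
python3 look.py w8; python3 lidtool.py 14.5 112 503.5 111
python3 - <<'E'
import cv2
im=cv2.imread('pics/w8.png');cv2.imwrite('pics/w8c.png',cv2.resize(im[60:360,0:110],(293,800),interpolation=2)[:600])
E
```

```text
clock: 11.57
ee_pos: [0.5416, 0.2042, 0.1259]
eef_rot: [2.703, -0.005, 1.469]
ft_force: [-6.6, 2.9, 14.0]
width: 0.0125
t 11.5667 lower mm [ 0.2  0.6 -0.8] upper mm [180.2   0.5  -0.4] F rim [-0.3  2.2 15.6] th 0.12 yawerr -0.04 roll 0.29 M tool [ 0.17 -0.07  0.1 ] w 0.0125
[0.541612   0.20416281 0.12587164] [ 2.70308859 -0.00483168  1.46934234] [-6.5678672   2.8950395  13.97320633] 11.5667
0.004 [  80.4 -111.9    4. ] [80.6 63.3  4. ] len 175.2 yaw 0.07
0.006 [  80.4 -113.4    6. ] [80.6 64.1  6. ] len 177.6 yaw 0.07
0.008 [  80.4 -115.     8. ] [80.6 65.   8. ] len 179.9 yaw 0.07
```

View pics/w8c.png

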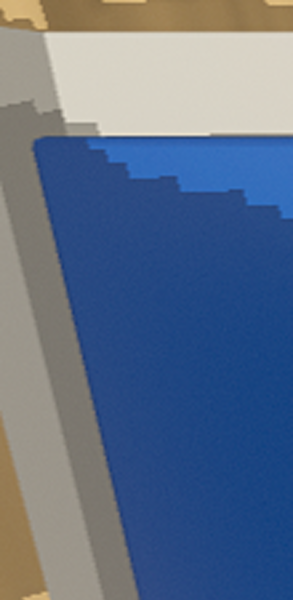

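```bash
python3 -m jog '[0,0,0,0,0,0,0,0,0,0,0,0]'; python3 -c "
from h import *
where()
print(ctrl.hand_in())"
```

```text
clock: 11.78
ee_pos: [0.5416, 0.2042, 0.1259]
eef_rot: [2.703, -0.005, 1.469]
ft_force: [-5.1, 2.3, 14.7]
width: 0.0121
t 11.7833 lower mm [ 0.3  0.7 -0.7] upper mm [180.3   0.5  -0.3] F rim [ 1.4  1.8 15.6] th 0.13 yawerr -0.04 roll 0.29 M tool [ 0.12 -0.05  0.1 ] w 0.0121
the job is handed in; nothing more can be done
None
```

The blue lid is back on the bin with the catch snapped over it, and I handed the job in at 11.8 s with the hand still pressing. I gripped it by the yellow bar and set its lower edge on the seat behind the lip. Then I leaned it on the orange catch and turned it down until it snapped.

**Last checks:**
- **Push:** steady at 15.6 N square to the seat, with the lid still in the grip.
- **Seat:** by the arm's pose the lid's edges read 0.3 to 0.7 mm below my estimated seat plane and its tilt 0.1°, so flat within my measuring error.
- **Position:** the lower edge is about 0.3 mm from the rim origin, against the lip. The lid is off centre by less than 1 mm.
- **Catch:** the wrist picture shows the nose sprung forward over the upper edge.

**Discrepancies:**
- **Seat height:** contact came about 1 mm lower than my estimate.
- **Roll and side force:** a roll of 0.3° and a side force of about 2 N remained at the hand.
- **Final tilt:** when I trimmed the tool by 0.2° at the end, it turned fully. I judge flatness from the contact forces and the picture, not from that trim.
- **Bystanders:** the arm kept clear of the jar, tape roll, bowl and scraper, but I made no final before/after comparison of their positions.

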